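Tip the gift carton into the frame for the overhead shot

TASK

Gently push the standing green gift carton low on its lid face, so that it slides upright along the blue show pad until its far bottom edge has crossed the frame's near gold line; then push it high so that it topples forward and lands lid face up, wholly inside the gold frame. Use the fingers only to push: do not grip or lift the carton, do not let it come down outside the frame, leave it lying still, and leave the other things on the desk where they are.

Things in the scene. Friction and masses are not known exactly. Their poses are not given: they have to be found in the camera images.
- box: Green gift carton, 80 to 170 g, 32 mm thick (x), 90 mm wide (y), 70 mm tall (z), standing on the blue pad short of the frame. Origin: centre of its underside. Its -x face is the lid face (cream border and medallion), looking away from the frame; +x points to the frame within 0.15 rad. Pushed at 10 mm above the pad it slides, at 50 to 60 mm it topples over its far bottom edge.
- box_center (a point): Centre of the green carton, 35 mm above the middle of its underside.
- foot (a point): Middle of the carton's far bottom edge (16 mm along +x from the origin): the edge it topples over. Axes as the carton's.
- c_foot_left (a point): Corner of the carton's far (+x) face, which ends face down: foot end, at y = +45 mm, height 0.
- c_foot_right (a point): The same, foot end, at y = -45 mm, height 0.
- c_top_left (a point): The same, top end, at y = +45 mm, height 70 mm.
- c_top_right (a point): The same, top end, at y = -45 mm, height 70 mm.
- frame (a point): Centre of the gold frame on the fixed blue pad, on the pad's top, 4 mm above the table. x points away from the carton's start (the way to slide and fall), y left, z up. Inside its line the frame is 120 mm (x) by 140 mm (y); the line is 5 mm wide, painted flat; the near line runs at x = -60 to -65 mm. The pad, 290 x 210 mm, reaches from x = -196 to +94 mm.
- red_box: Red carton with gold border, same size as the green one, standing loose on the table beside the pad, its centre about 190 mm to one side of the pad's middle line; not to be disturbed. Origin: centre of its underside.
- violet_box: Violet carton with gold border, the same size, standing on the pad's other side; not to be disturbed. Origin: centre of its underside.
- ring_box: Open pink ring box, 50 x 55 mm, 45 mm tall at its lid, loose beside the pad; not to be disturbed. Origin: centre of its underside.
- phone: Black phone lying flat, 150 x 72 x 9 mm, loose beside the pad; not to be disturbed. Origin: centre of its underside.
- flask: Clear water bottle with orange cap, 60 mm across, 170 mm tall, at the left of the desk; not to be disturbed. Origin: centre of its underside.
- bell: Red desk bell, 64 mm across, 45 mm tall, at the right of the desk; not to be disturbed. Origin: centre of its underside.
Not all that is in view belongs to the job. Several things look just like the box: the one meant starts farthest to the robot's left.

How it is judged (in metres and radians):
On the way:
1. the green carton, still upright, has slid until its far bottom edge is over the frame's near line (x of foot in the frame of frame above -0.065 m and angle between box's own z axis and vertical below 0.2 rad), for 0.1 s.
At the end, for the whole second after the job is handed in: The green carton lies flat on the pad, lid face up (within 0.14 rad), at rest, all four corners within the gold frame (they may lie on its line, not beyond the line's outer edge), and every other thing stands within 20 mm of where it was (angle between box's own x axis and vertical above 3 rad and x of c_foot_left in the frame of frame between -0.065 and 0.065 m and y of c_foot_left in the frame of frame between -0.075 and 0.075 m and x of c_foot_right in the frame of frame between -0.065 and 0.065 m and y of c_foot_right in the frame of frame between -0.075 and 0.075 m and x of c_top_left in the frame of frame between -0.065 and 0.065 m and y of c_top_left in the frame of frame between -0.075 and 0.075 m and x of c_top_right in the frame of frame between -0.065 and 0.065 m and y of c_top_right in the frame of frame between -0.075 and 0.075 m and height (world z) of box_center below 0.026 m and linear speed of box below 0.02 m/s and angular speed of box below 0.2 rad/s and distance of each of red_box, violet_box, ring_box, phone, flask, bell from where it was at the start of the episode below 0.02 m and angle between each of red_box, violet_box, ring_box, phone, flask, bell's own z axis and vertical below 0.2 rad); the robot touches nothing.
It fails at once if the carton comes down outside the frame (beyond the line's outer edge) (angle between box's own z axis and vertical above 1.5 rad and not (x of c_foot_left in the frame of frame between -0.065 and 0.065 m and y of c_foot_left in the frame of frame between -0.075 and 0.075 m and x of c_foot_right in the frame of frame between -0.065 and 0.065 m and y of c_foot_right in the frame of frame between -0.075 and 0.075 m and x of c_top_left in the frame of frame between -0.065 and 0.065 m and y of c_top_left in the frame of frame between -0.075 and 0.075 m and x of c_top_right in the frame of frame between -0.065 and 0.065 m and y of c_top_right in the frame of frame between -0.075 and 0.075 m)).
It fails at once if the carton is lifted (its centre more than about 10 mm higher than it gets in toppling) (height (world z) of box_center above 0.053 m).
It fails at once if the carton is gripped or rammed (over 18 N between the fingers and it) (contact force between the fingers and box above 18 N).
It fails at once if another thing on the desk is disturbed (moved over 20 mm or tipped) (distance of any of red_box, violet_box, ring_box, phone, flask, bell from where it was at the start of the episode above 0.02 m or angle between any of red_box, violet_box, ring_box, phone, flask, bell's own z axis and vertical above 0.3 rad).
It also fails if it takes over 38 s, if anything falls off the work surface, if the arm or the gripper's body presses on something with over 40 N, if the wrist force passes 120 N, or if a joint passes its speed limit or range.

ROBOT

A 6-joint arm with a two-finger parallel gripper is mounted at the origin on the work surface. World frame = base frame: x ahead of the robot, y to its left, z up, the work surface at z = 0. Lengths are in m, angles in degrees, forces in N, time in s.
With the tool pointing down it reaches from about 0.3 to 0.75 m from the base axis. Payload 8.5 kg.
Tool frame: the origin (TCP) lies on the centre line of the jaws, within the pads' length; the fingertips stand 14 mm ahead of it and the grasp point (between the pads) lies 5 mm behind it; z points along the fingers, x is the direction in which the jaws open and shut, and the axes are right-handed (so a half turn about z gives the same grasp; the last joint's range is limited). The gripper opens to 85 mm and grips with 20 to 120 N. Pads are 22 mm wide; open, the fingers measure 114 mm over their backs; the gripper's body (76 mm by 85 mm) begins 54 mm behind the grasp point. The pads swing forward as they close: fully open they stand 13 mm farther back than shut.
Start: joints at [-82.466, 21.807, 74.336, -0, 83.858, -12.336], TCP at [0.187, -0.517, 0.245] pointing down, gripper open.
Joint ranges: [-178.18, 178.18], [-50.72, 133.34], [12.68, 142.11], [-81.47, 261.47], [9.98, 163.14], [-165.26, 165.26]. Speed limits (degrees/s): [136.94, 136.94, 180, 180, 180, 180].

INTERFACE

Orientations are given as a 3x3 rotation matrix whose columns are the frame's x, y, z axes.
In Python, from rig import * gives the robot as it stands.
- The arm moves only by the shell command python3 -m crank 'ROWS' [FORCE]. ROWS is JSON, one flat list of numbers, 7 for each row, row after row: the turn, a rotation vector about the world's x, y, z in rad, then the shift along the world's x, y, z in m, then the opening in per cent of the stroke, from 0 (shut) to 100 (fully open). A call has 1 to 20 rows; each row shifts and turns the commanded pose from where the row before left it; what a row does not reach is not made up. A row lasts 1/10 s, in which the tool goes at most 50 mm and 8.59 degrees, less where a joint would pass 70% of its speed; a pose out of reach is approached as far as the arm can. A call is refused whole if a number of a shift passes 0.05 or a number of a turn 0.15, either way. A call with a gripper value outside its range is refused whole. The fingers move at their own pace and stop on an object; FORCE is the grip in N (left out, the last holds). Time passes only in rows, so rows that do not move let the fingers close. It gives the time, the measured TCP pose, the force and the opening at its end, in the units of the state.
- observe(): the state, without advancing time (a new reading comes with each control period).
- get_image(name): name is "scene" or "top"; returns a dict with "frame" (400x640x3 uint8, red, green, blue), "fov_y" (degrees; the focal length in pixels is half the picture's height over the tangent of half this angle, whatever the lens; pixels are square), "cx", "cy" (the principal point, pixels), "k1" (the pictures are not rectified: a ray, as slopes to the right and down, at radius r is drawn at 1 + k1 r^2 times it, then the intrinsics apply), "world_to_cam" (4x4, takes a point from world to camera coordinates). Camera axes: x right, y up, looking along -z (the intrinsics and any distortion apply to the point x, -y, -z); pixel columns grow to the right and rows downward; lengths in m; the calibration is good to about 2 mm. A picture is of the moment at which its call begins. There is no depth.
- close_job(): hands the job in, once; it reports no verdict.
The state is a dict: "time_s": time; "q": joint angles; "qvel": joint speeds; "joint_efforts": joint torques, N m; "position": TCP position; "tool_rot": TCP orientation; "ft_force": force on the tool from outside, world axes, zero at the start; "wrist_torque": the same for the moment, N m; "grip_width": finger opening in m.
Only numpy, scipy, OpenCV 4.12 (cv2) and the standard library are available. Lean on these libraries where they do the work, as an engineer would, in place of code of your own. Each camera call takes 0.05 s, during which the arm holds its last target. There are 200 camera calls.

## Working session

There is one attempt and no reset: what is moved stays moved. The work goes in short steps, Python scripts to look and compute and a shell command to move; the robot and the scene stay as the last step left them, time stands still between calls to the robot, and variables do not carry over. Pictures are saved under pics/ and viewed, about 8 in all and at most 12, crops included, and the job is handed in when it is done.

```bash
ls; mkdir -p pics; python3 - <<'E'
from rig import *
import cv2,numpy as np
o=observe();print(o['time_s'],o['position'],np.round(o['tool_rot'],3).tolist(),o['grip_width'])
for n in("scene","top"):
    g=get_image(n);cv2.imwrite(f"pics/{n}0.png",g["frame"][:,:,::-1])
    print(n,g['fov_y'],g['cx'],g['cy'],g['k1'],np.round(g['world_to_cam'],4).tolist())
E
```

```text
pics
0.0 [ 0.18687366 -0.5169884   0.24470104] [[0.34, -0.94, -0.0], [-0.94, -0.34, 0.001], [-0.001, -0.0, -1.0]] 0.08518691710042454
scene 47.75386227090539 317.09491588871373 202.31609229012074 -0.010347338025794272 [[0.5205, 0.8539, 0.0059, -0.3017], [-0.5523, 0.3314, 0.7649, 0.2564], [0.6512, -0.4014, 0.6441, -1.6776], [0.0, 0.0, 0.0, 1.0]]
top 45.0555602887312 309.5699812222127 196.8410199548382 -0.03282467453209198 [[-0.0292, -0.9995, -0.0072, 0.0115], [0.9931, -0.0299, 0.1137, -0.5652], [-0.1139, -0.0038, 0.9935, -1.2875], [0.0, 0.0, 0.0, 1.0]]
```

View pics/scene0.png

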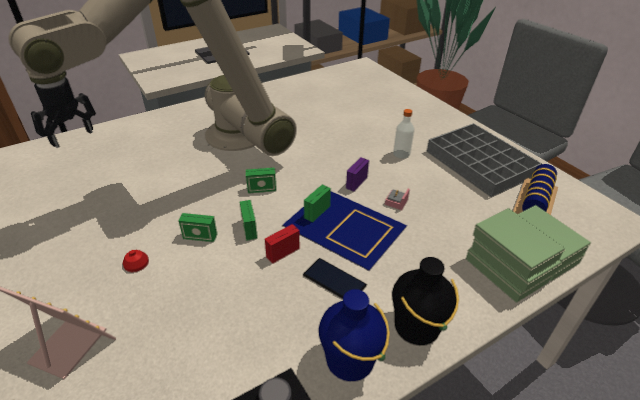

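View pics/top0.png

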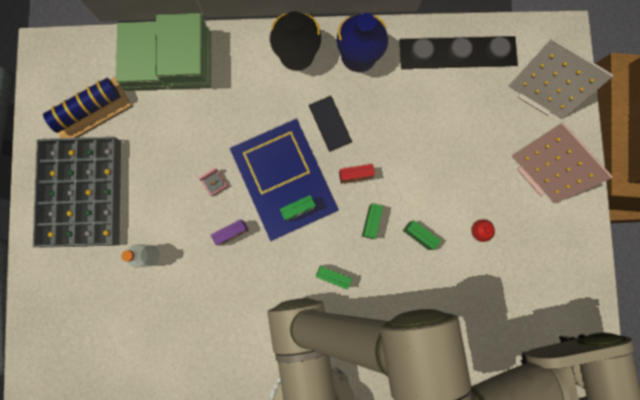

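The top view shows four green cartons: (298,208) on the pad, (373,220), (423,235) and (334,276). The leftmost, at (298,208), is the only one standing on the blue pad, so it is the target. The red carton is at (357,173), the violet one at (229,232), the ring box at (213,181) and the phone at (330,122). I'll confirm the target in a crop and measure.

```bash
cat > h.py <<'E'
from rig import *
import cv2,numpy as np
def ray(g,px,z):
    f=200/np.tan(np.radians(g['fov_y'])/2)
    K=np.array([[f,0,g['cx']],[0,f,g['cy']],[0,0,1]])
    u=cv2.undistortPoints(np.array(px,float).reshape(-1,1,2),K,np.array([g['k1'],0,0,0,0]))[:,0]
    W=np.array(g['world_to_cam']);R,t=W[:3,:3],W[:3,3];c=-R.T@t
    d=np.c_[u[:,0],-u[:,1],-np.ones(len(u))]@R
    return (c+d*((z-c[2])/d[:,2])[:,None])[:,:2]
def hsv(g): return cv2.cvtColor(g['frame'],cv2.COLOR_RGB2HSV)
def crop(g,x,y,w,h,s,name): cv2.imwrite(name,cv2.resize(g['frame'][y:y+h,x:x+w,::-1],None,fx=s,fy=s,interpolation=cv2.INTER_CUBIC))
E
python3 - <<'E'
from h import *
gs={n:get_image(n) for n in("scene","top")}
a=cv2.resize(gs['top']['frame'][110:250,220:350],(520,560),interpolation=cv2.INTER_CUBIC)
b=cv2.resize(gs['scene']['frame'][170:270,280:350],(280,400),interpolation=cv2.INTER_CUBIC)
im=np.zeros((560,800,3),np.uint8);im[:,:520]=a;im[:400,520:]=b
cv2.imwrite('pics/c1.png',im[:,:,::-1])
for n,g in gs.items():
    H=hsv(g)
    for nm,lo,hi in(("gold",(12,60,90),(35,255,255)),("pad",(108,120,40),(128,255,255)),("green",(45,120,40),(80,255,255)),("brightgreen",(45,120,120),(80,255,255))):
        m=cv2.inRange(H,lo,hi)
        roi=np.zeros_like(m)
        if n=='top': roi[115:245,225:342]=255
        else: roi[180:270,283:410]=255
        m&=roi
        cs,_=cv2.findContours(m,cv2.RETR_EXTERNAL,cv2.CHAIN_APPROX_NONE)
        for c in sorted(cs,key=cv2.contourArea)[-2:]:
            if cv2.contourArea(c)<60: continue
            r=cv2.boxPoints(cv2.minAreaRect(c))
            z=.074 if 'bright' in nm else .004
            P=ray(g,c.reshape(-1,2),z).astype(np.float32)*1000
            print(n,nm,cv2.contourArea(c),np.round(r).tolist(),'world mm rect',[np.round(v,1) for v in cv2.minAreaRect(P)])
E
```

```text
scene gold 1673.0 [[326.0, 238.0], [343.0, 202.0], [392.0, 227.0], [374.0, 262.0]] world mm rect [array([671.2,  84.4]), array([130.4, 151.2]), np.float64(23.0)]
scene pad 4280.0 [[282.0, 226.0], [307.0, 176.0], [405.0, 225.0], [380.0, 275.0]] world mm rect [array([625.1,  63.4]), array([286.7, 209. ]), np.float64(22.6)]
scene green 596.0 [[295.0, 207.0], [324.0, 182.0], [338.0, 199.0], [309.0, 223.0]] world mm rect [array([497.5,  49.3]), array([ 76.2, 161.2]), np.float64(25.0)]
scene brightgreen 144.5 [[304.0, 199.0], [324.0, 182.0], [329.0, 188.0], [310.0, 205.0]] world mm rect [array([537.2,  25.2]), array([27.6, 86. ]), np.float64(22.9)]
top gold 2405.5 [[242.0, 152.0], [291.0, 130.0], [310.0, 172.0], [260.0, 194.0]] world mm rect [array([670.1,  87.4]), array([132.8, 152.4]), np.float64(22.7)]
top pad 6876.0 [[231.0, 149.0], [297.0, 120.0], [337.0, 210.0], [271.0, 239.0]] world mm rect [array([622. ,  66.9]), array([279.8, 201.3]), np.float64(22.6)]
top green 371.5 [[279.0, 209.0], [310.0, 194.0], [315.0, 205.0], [284.0, 220.0]] world mm rect [array([541. ,  30.7]), array([34.4, 95.5]), np.float64(23.0)]
top brightgreen 320.5 [[280.0, 209.0], [309.0, 195.0], [314.0, 205.0], [284.0, 219.0]] world mm rect [array([534.2,  28.9]), array([30.2, 86.3]), np.float64(23.2)]
```

View pics/c1.png

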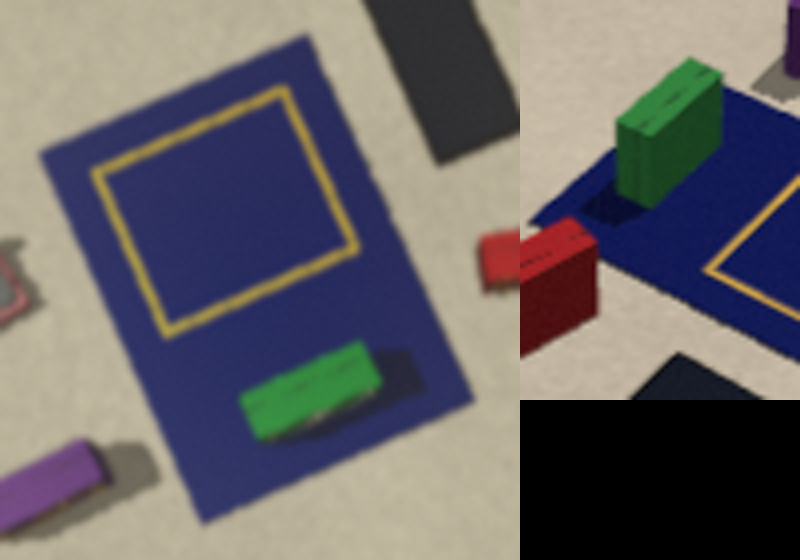

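The crop confirms it: this green carton stands on the blue pad short of the gold frame, and its yaw of 23° matches the frame's 22.7°. Its underside centre is at about (0.5355, 0.027). The frame is at (0.6705, 0.086), so foot x is about -0.131 and lateral offset about -2 mm. I'll move behind it with the fingers 60% open across the face and the tool tilted 15° so the tips lead.

```bash
python3 -m crank '[0.034,-0.081,0,0.015,0.026,0,60, 0.034,-0.081,0,0.015,0.026,0,60, 0.034,-0.081,0,0.015,0.026,0,60, 0,0,0.049,0.015,0.026,0,60, 0,0,0,0.015,0.026,0,60, 0,0,0,0.015,0.026,0,60, 0,0,0,0.015,0.026,0,60, 0,0,0,0.015,0.026,0,60, 0,0,0,0.015,0.026,0,60, 0,0,0,0.015,0.026,0,60, 0,0,0,0.015,0.026,0,60, 0,0,0,0.015,0.026,0,60, 0,0,0,0.015,0.026,0,60, 0,0,0,0.015,0.026,0,60, 0,0,0,0.015,0.026,0,60, 0,0,0,0.014,0.026,0,60, 0,0,0,0.014,0.026,0,60, 0,0,0,0.014,0.026,0,60, 0,0,0,0.014,0.026,0,60, 0,0,0,0,0,0,60]' 20; python3 -c "
from h import *
o=observe();print(o['time_s'],o['position'],np.round(o['tool_rot'],3).tolist(),o['grip_width'],o['ft_force'])"
```

```text
time_s: 2.2
position: [0.4685, -0.0208, 0.2453]
tool_rot: [[0.39, -0.89, 0.235], [-0.921, -0.374, 0.114], [-0.014, -0.26, -0.965]]
ft_force: [0.1, -0.5, -0.2]
grip_width: 0.0509
2.2 [ 0.46852561 -0.02084209  0.24525583] [[0.39, -0.89, 0.235], [-0.921, -0.374, 0.114], [-0.014, -0.26, -0.965]] 0.05085385974558072 [ 0.1256757  -0.5112027  -0.19442804]
```

```bash
python3 -m crank '[0,0,0,0.006,0.0125,0,60, 0,0,0,0.0055,0.0125,0,60, 0,0,0,0,0,-0.03,60, 0,0,0,0,0,-0.03,60, 0,0,0,0,0,-0.03,60, 0,0,0,0,0,-0.03,60, 0,0,0,0,0,-0.03,60, 0,0,0,0,0,-0.03,60, 0,0,0,0,0,-0.02,60, 0,0,0,0,0,-0.01,60, 0,0,0,0,0,-0.005,60, 0,0,0,0,0,0,60]'; python3 -c "
from h import *
s=get_image('scene');t=get_image('top')
im=np.zeros((560,800,3),np.uint8)
im[:,:400]=cv2.resize(t['frame'][130:270,250:350],(400,560),interpolation=3)
im[:400,400:]=cv2.resize(s['frame'][150:250,260:360],(400,400),interpolation=3)
cv2.imwrite('pics/c2.png',im[:,:,::-1])"
```

```text
time_s: 3.4
position: [0.4795, 0.0015, 0.0304]
tool_rot: [[0.387, -0.892, 0.235], [-0.922, -0.37, 0.112], [-0.013, -0.26, -0.965]]
ft_force: [0.4, -0.5, 0.1]
grip_width: 0.0512
```

View pics/c2.png

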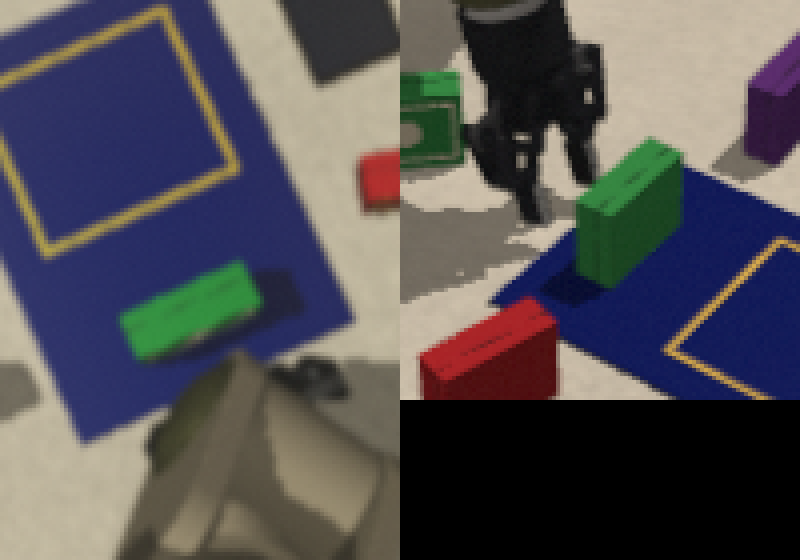

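The two tips stand about 30 mm behind the lid face, centred, and touch nothing (carton at about (300,205) in top). Now I lower and push slowly.

```bash
python3 -m crank '[0,0,0,0,0,-0.006,60, 0,0,0,0.0046,0.0019,0,60, 0,0,0,0.0046,0.0019,0,60, 0,0,0,0.0046,0.0019,0,60, 0,0,0,0.0046,0.0019,0,60, 0,0,0,0.0037,0.0015,0,60, 0,0,0,0.0037,0.0015,0,60, 0,0,0,0.0037,0.0015,0,60, 0,0,0,0.0037,0.0015,0,60, 0,0,0,0.0037,0.0015,0,60, 0,0,0,0.0037,0.0015,0,60, 0,0,0,0.0037,0.0015,0,60, 0,0,0,0.0037,0.0015,0,60, 0,0,0,0.0037,0.0015,0,60, 0,0,0,0.0037,0.0015,0,60, 0,0,0,0,0,0,60]'; cat > m.py <<'E'
from h import *
fr=np.array([.6705,.086]);a=np.radians(22.7);M=np.array([[np.cos(a),np.sin(a)],[-np.sin(a),np.cos(a)]])
p=np.array(observe()['position']);print('tcp frame',np.round(M@(p[:2]-fr),4),p[2],observe()['time_s'])
gs={n:get_image(n) for n in('top','scene')}
for n,g in gs.items():
    m=cv2.inRange(hsv(g),(45,120,120),(80,255,255));r=np.zeros_like(m)
    if n=='top': r[115:230,225:335]=255
    else: r[180:270,283:410]=255
    cs,_=cv2.findContours(m&r,0,cv2.CHAIN_APPROX_NONE);c=max(cs,key=cv2.contourArea)
    P=(1000*(ray(g,c.reshape(-1,2),.074)-fr)@M.T).astype(np.float32)
    print(n,[np.round(v,1) for v in cv2.minAreaRect(P)],'x',P[:,0].min(),P[:,0].max(),'y',P[:,1].min(),P[:,1].max())
im=np.zeros((560,800,3),np.uint8)
im[:,:400]=cv2.resize(gs['top']['frame'][110:250,230:330],(400,560),interpolation=3)
im[:400,400:]=cv2.resize(gs['scene']['frame'][160:280,280:400],(400,400),interpolation=3)
import sys;cv2.imwrite(sys.argv[1],im[:,:,::-1])
E
python3 m.py pics/c3.png
```

```text
time_s: 5.1
position: [0.5354, 0.0245, 0.0244]
tool_rot: [[0.387, -0.891, 0.236], [-0.922, -0.371, 0.112], [-0.013, -0.261, -0.965]]
ft_force: [0.1, -0.3, -0.0]
grip_width: 0.0514
tcp frame [-0.1484 -0.0046] 0.02435507802922901 5.1
top [array([-119.1,   -0.4]), array([86.6, 29. ]), np.float64(89.7)] x -133.73587 -104.625694 y -43.608295 42.943554
scene [array([-118.6,   -4.9]), array([86.8, 28. ]), np.float64(89.9)] x -132.56541 -104.551094 y -48.321896 38.451935
```

The carton slides upright and squarely; its centre is at x = -119 mm and foot at about -103 mm in frame axes. I need about 61 mm more to put the foot at about -42 mm.

```bash
python3 -m crank '[0,0,0,0.0037,0.0016,0,60, 0,0,0,0.0037,0.0016,0,60, 0,0,0,0.0037,0.0016,0,60, 0,0,0,0.0037,0.0016,0,60, 0,0,0,0.0037,0.0016,0,60, 0,0,0,0.0037,0.0016,0,60, 0,0,0,0.0037,0.0016,0,60, 0,0,0,0.0037,0.0016,0,60, 0,0,0,0.0037,0.0016,0,60, 0,0,0,0.0037,0.0016,0,60, 0,0,0,0.0037,0.0016,0,60, 0,0,0,0.0037,0.0016,0,60, 0,0,0,0.0037,0.0016,0,60, 0,0,0,0.0037,0.0016,0,60, 0,0,0,0.0037,0.0016,0,60, 0,0,0,0,0,0,60]'; python3 m.py pics/c4.png
```

```text
time_s: 6.8
position: [0.5908, 0.0485, 0.0244]
tool_rot: [[0.387, -0.891, 0.235], [-0.922, -0.371, 0.112], [-0.013, -0.261, -0.965]]
ft_force: [-0.2, 0.7, 0.2]
grip_width: 0.0512
tcp frame [-0.0879 -0.0038] 0.024367083850894797 6.8
top [array([-59. , -22.4]), array([41.1, 28.1]), np.float64(87.7)] x -73.3905 -44.261417 y -43.28475 -2.4182699
scene [array([-59.1,  -4.6]), array([27. , 86.6]), np.float64(1.0)] x -72.2916 -44.932224 y -48.016186 38.632473
```

View pics/c4.png

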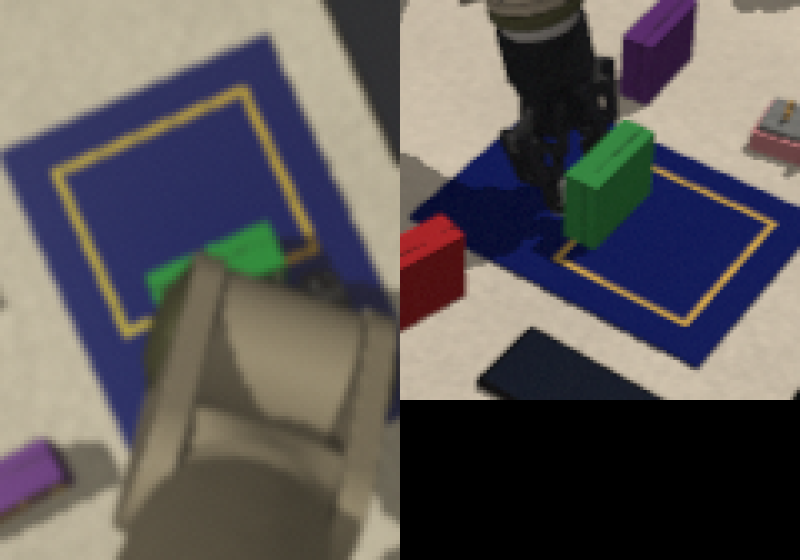

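The carton is upright with its foot at about -43 mm, past the near line (scene: carton at about (463,215) in the crop, bottom edge inside the line). Next I back off, rise 42 mm and push high.

```bash
python3 -m crank '[0,0,0,-0.0055,-0.0023,0,60, 0,0,0,-0.0055,-0.0023,0,60, 0,0,0,0,0,0.014,60, 0,0,0,0,0,0.014,60, 0,0,0,0,0,0.014,60, 0,0,0,0,0,0,60, 0,0,0,0.0046,0.0019,0,60, 0,0,0,0.0037,0.0016,0,60, 0,0,0,0.0028,0.0012,0,60, 0,0,0,0.0028,0.0012,0,60, 0,0,0,0.0028,0.0012,0,60, 0,0,0,0.0028,0.0012,0,60, 0,0,0,0.0028,0.0012,0,60, 0,0,0,0.0028,0.0012,0,60, 0,0,0,0,0,0,60]'; python3 m.py pics/c5.png
```

```text
time_s: 8.4
position: [0.6048, 0.0546, 0.0663]
tool_rot: [[0.387, -0.891, 0.235], [-0.922, -0.371, 0.112], [-0.013, -0.26, -0.965]]
ft_force: [0.7, -0.1, -0.1]
grip_width: 0.0513
tcp frame [-0.0728 -0.0036] 0.06630740716627817 8.4
top [array([-42.5, -34.4]), array([17.2, 21.7]), np.float64(32.5)] x -50.119217 -29.483805 y -40.640865 -21.40654
scene [array([-41.4,  -2.7]), array([31.9, 92.9]), np.float64(0.4)] x -57.552708 -25.192797 y -48.983944 43.674076
```

View pics/c5.png

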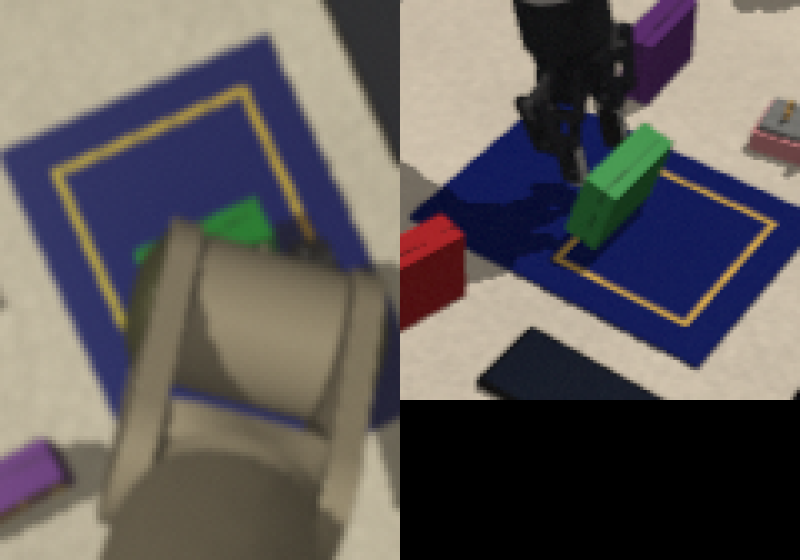

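It is tilting about its foot edge, which has stayed put (tilt roughly 16°). I'll continue slowly past balance.

```bash
python3 -m crank '[0,0,0,0.0018,0.0008,0,60, 0,0,0,0.0018,0.0008,0,60, 0,0,0,0.0018,0.0008,0,60, 0,0,0,0.0018,0.0008,0,60, 0,0,0,0.0018,0.0008,0,60, 0,0,0,0.0018,0.0008,0,60, 0,0,0,0,0,0,60, 0,0,0,0,0,0,60, 0,0,0,0,0,0,60]'; python3 m.py pics/c6.png
```

```text
time_s: 9.4
position: [0.6152, 0.0592, 0.0663]
tool_rot: [[0.387, -0.892, 0.235], [-0.922, -0.371, 0.112], [-0.013, -0.26, -0.965]]
ft_force: [-0.7, -0.4, 0.2]
grip_width: 0.0512
tcp frame [-0.0614 -0.0033] 0.06630958398890287 9.4
top [array([-13.7,  -0. ]), array([64.1, 39. ]), np.float64(89.2)] x -33.59261 5.671393 y -32.03715 31.777052
scene [array([ 13.2, -38.1]), array([61.9, 38.7]), np.float64(89.0)] x -5.8927584 32.975967 y -69.409004 -7.223105
```

View pics/c6.png

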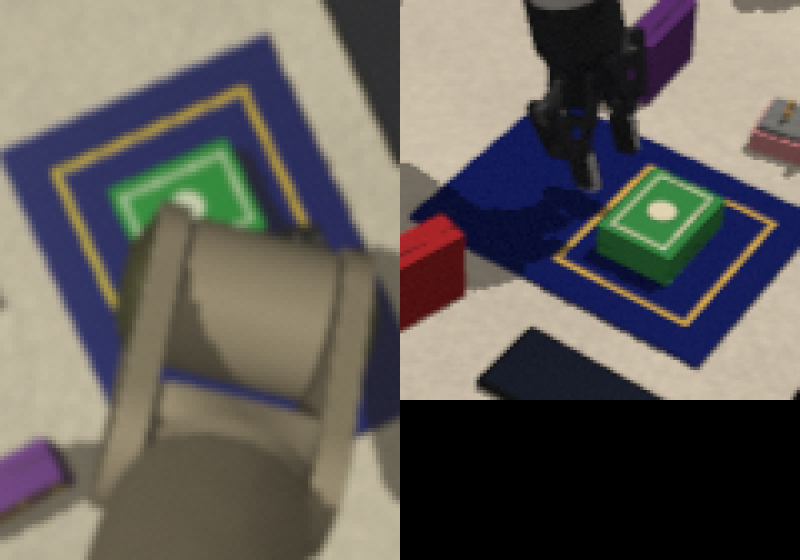

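The carton lies lid up inside the gold frame (crop centre about (660,225)), and the fingers are clear of it. I'll back off up and away, then check from above.

```bash
python3 -m crank '[0,0,0,-0.009,-0.004,0.01,60, 0,0,0,-0.009,-0.004,0.02,60, 0,0,0,-0.01,-0.01,0.03,60, 0,0,0,-0.01,-0.02,0.03,60, 0,0,0,-0.01,-0.025,0.03,60, 0,0,0,-0.015,-0.026,0.03,60, 0,0,0,-0.015,-0.026,0.03,60, 0,0,0,-0.015,-0.026,0,60, 0,0,0,-0.015,-0.026,0,60, 0,0,0,-0.015,-0.026,0,60, 0,0,0,-0.015,-0.026,0,60, 0,0,0,-0.015,-0.026,0,60, 0,0,0,-0.015,-0.026,0,60, 0,0,0,-0.015,-0.026,0,60, 0,0,0,0,0,0,60, 0,0,0,0,0,0,60]'; python3 - <<'E'
from h import *
fr=np.array([.6705,.086]);a=np.radians(22.7);M=np.array([[np.cos(a),np.sin(a)],[-np.sin(a),np.cos(a)]])
for n in('top','scene'):
    g=get_image(n);m=cv2.inRange(hsv(g),(45,60,120),(80,255,255));r=np.zeros_like(m)
    if n=='top': r[115:200,225:335]=255; cv2.imwrite('pics/c7.png',g['frame'][:,:,::-1])
    else: r[180:270,325:410]=255
    cs,_=cv2.findContours(m&r,0,cv2.CHAIN_APPROX_NONE);c=max(cs,key=cv2.contourArea)
    P=(1000*(ray(g,c.reshape(-1,2),.036)-fr)@M.T).astype(np.float32)
    print(n,[np.round(v,1) for v in cv2.minAreaRect(P)],'x',P[:,0].min(),P[:,0].max(),'y',P[:,1].min(),P[:,1].max())
a=cv2.imread('pics/top0.png');b=cv2.imread('pics/c7.png')
for nm,lo,hi,(x,y,w,h) in(('red',(0,150,60),(8,255,255),(325,150,60,40)),('violet',(130,80,40),(160,255,255),(205,215,50,40)),('bell',(0,150,60),(8,255,255),(465,210,40,40)),('ring',(0,60,60),(179,255,255),(195,165,37,35)),('phone',(0,0,0),(179,255,70),(300,90,60,65)),('cap',(5,150,90),(20,255,255),(110,240,40,35))):
    print(nm,[np.round(cv2.minAreaRect(cv2.findNonZero(cv2.inRange(cv2.cvtColor(i,cv2.COLOR_BGR2HSV)[y:y+h,x:x+w],lo,hi)))[0],1).tolist() for i in(a,b)])
E
```

```text
time_s: 11.1
position: [0.4316, -0.2377, 0.2467]
tool_rot: [[0.386, -0.892, 0.235], [-0.922, -0.369, 0.112], [-0.013, -0.26, -0.965]]
ft_force: [-0.3, 0.5, 1.0]
grip_width: 0.0513
top [array([-6.3,  0.1]), array([87. , 66.8]), np.float64(89.9)] x -39.616383 27.19858 y -43.341053 43.66702
scene [array([-6.1, -4. ]), array([67.9, 87.5]), np.float64(0.4)] x -40.23875 27.922607 y -47.563675 39.71921
red [[31.6, 22.6], [31.8, 22.5]]
violet [[23.7, 16.9], [23.7, 16.9]]
bell [[17.5, 20.0], [18.0, 20.0]]
ring [[18.2, 16.3], [18.2, 16.3]]
phone [[30.0, 33.2], [30.0, 33.2]]
cap [[17.0, 15.5], [17.0, 15.5]]
```

View pics/c7.png

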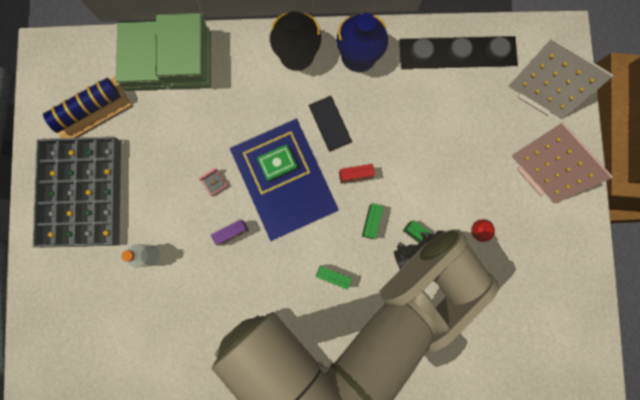

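The carton lies lid up inside the frame at about (277,162). Nothing else has moved, and the arm is well clear at z = 0.25.

```bash
python3 -c "
from rig import *
print(close_job())"
```

```text
the job is handed in; nothing more can be done
None
```

The green carton, the leftmost one on the pad, now lies lid face up inside the gold frame, and I handed the job in at about 11 s.

- **Slide:** pushed low with the tool tilted 15° and the two open fingertips leading, it slid upright. Its foot stopped at about x = -43 mm, past the near line.
- **Topple:** I backed off, raised the fingers 42 mm and pushed slowly until it fell forward over its foot edge.
- **Last checks:** in frame axes the carton covers about x -41 to +29 mm and y -46 to +46 mm, well inside the ±65 and ±75 mm limits. The red and violet cartons, ring box, phone, flask and bell were within half a pixel (about 1 mm) of their starting places. The arm was clear of everything at about 0.25 m height.
- **Disagreement:** the two views differ by about 4 mm in the carton's y position, which is close to the calibration error and far inside the margin. Finger contact force was not measured directly; the wrist force readings at the end of each push stayed under 1 N.

No check failed.

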